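# Close the guard, flip the catch and hold the plate press down

### The job

Get the little plate press on the bench pressing: first lower its open clear cover gently all the way down onto its stop, then flip the safety catch off the lever by its ball, fully over to the other side, and then pull the press lever forward and down to its stop. The lever is spring-loaded, so finish while still holding it down at its stop: the program ends with the gripper keeping the lever there, cover closed and catch off. Leave the other things on the bench and on the press where they are.

Things in the scene. Friction and masses are not known exactly. Their poses are not given: they have to be found in the camera images.
- press: white bench-top plate press, fixed to the bench; base 250 (x) x 340 (y) mm, deck 60 mm above the bench. Origin: centre of its underside. Its x axis points from its front (robot side) to its rear, y to its left, z up; it stands at some yaw. Cover in the left half, safety catch right of the middle, lever at the right side. All offsets below are in this frame (x, y, z in mm from the origin)
- cover (a joint): angle of the clear hinged cover, rad: 0 = closed, level, on its stop; grows as it is opened upward (1.5 at most). It starts open. Stiff friction hinge: it stays at any angle where it is left, and takes about 1.5 to 3 N at its bar to close
- cover_hinge (a point): fixed point on the cover's hinge line, at (100, 70, 105); the line runs along the press's y
- cover_bar (a point): middle of the cover's round steel bar handle, 12 mm thick, 100 mm long along the press's y between its two bent ends, 205 mm from the hinge line, so at (100 - 205 cos q, 70, 105 + 205 sin q) for cover angle q. The clear panel (118 mm wide, 5 mm thick, 34 mm deep side walls below) ends 50 mm short of the bar, so fingers can close on the bar, one in front of it and one behind. Closed, the bar is 105 mm above the bench, and 45 mm above the deck
- catch (a joint): angle of the safety catch, rad: 0 = on (its steel finger lies level across, in front of the lever's arm, and blocks the lever after about 0.2 rad), 1.3 = off, at its stop (finger raised clear of the lever). Friction holds it where it is left; about 2 N at its ball moves it
- catch_axis (a point): fixed point on the catch's axis, at (-78, -85, 125); the axis runs along the press's x. The blocking finger is 76 mm behind this point, 68 mm long and points to -y when on
- catch_ball (a point): centre of the black ball, 20 mm across, on a thin stalk 50 mm from the catch's axis, standing above the axis at x = -78. With catch angle c it is at y = -85 + 50 sin(c - 0.6), z = 125 + 50 cos(c - 0.6): at first it leans to the right (-y, the lever's side); push it over the top to the left (+y) to take the catch off. Free space on both sides of it
- lever_angle (a joint): angle of the press lever, rad: 0 = up, leaning back 0.35 rad from vertical to the rear; grows as it is pulled forward (press's -x) and down; 1.25 = its stop. A spring drives it back to 0: about 2 N at the grip at first, 6 N at the stop
- lever_axis (a point): fixed point on the lever's hinge line, at (0, -140, 80); the line runs along the press's y. The arm, a 12 mm steel rod, swings in the plane y = -140
- lever: the lever: a 12 mm steel rod 130 mm long whose tip carries, through a steel knuckle, a round grey grip 20 mm thick and 90 mm long that sticks out sideways to the press's -y. Origin: on its hinge line, at the foot of the rod
- grip_mid (a point): middle of the lever's grey grip, on its axis, 53 mm to the press's -y of the arm. With lever angle v it is at (130 sin(0.35 - v), -193, 80 + 130 cos(0.35 - v)). The grip is parallel to the press's y and can turn inside closed fingers; free space around it
- reagent: bystander: amber screw-cap bottle, 56 mm across, 115 mm tall, standing on the bench beyond the press's left rear; origin at the centre of its underside
- tip_box: bystander: grey box with a clear lid, 85 x 125 x 62 mm, on the bench to the right of the press, below and outside the lever's grip; origin at the centre of its underside
- slide_box: bystander: flat white box 100 x 170 x 34 mm on the bench between robot and press; origin at the centre of its underside
- vial: bystander: little glass jar with a metal cap, 26 mm across, 32 mm tall, standing on the press's deck (60 mm up) near its right front corner, under the lever's path; the lever and its grip pass well above it; origin at the centre of its underside
- beaker: bystander: glass beaker, 70 mm across, 80 mm tall, on the bench at the right; origin at the centre of its underside
- marker: bystander: white marker pen, 16 mm thick, 130 mm long, lying on the bench in front of the press; origin on its underside at mid-length
- tube_rack: bystander: white rack of sample tubes, 60 x 160 x 66 mm, on the bench at the left; origin at the centre of its underside

How it is judged:
By the outcome, as a careful person would: the job done as asked, in the order asked, and still so for the second after the job is handed in, while the arm keeps its last pose, push and grip.
It also fails if it takes over 58 s, if anything falls off the work surface, if the arm or the gripper's body presses on something with over 40 N, if the wrist force passes 120 N, or if a joint passes its speed limit or range.

### The arm

A 6-joint arm with a two-finger parallel gripper is mounted at the origin on the work surface. World frame = base frame: x ahead of the robot, y to its left, z up, the work surface at z = 0. Lengths are in m, angles in rad, forces in N, time in s.
With the tool pointing down it reaches from about 0.25 to 0.725 m from the base axis. Payload 4 kg.
Tool frame: the origin (TCP) lies midway between the tips of the shut fingers; the grasp point (between the pads) lies 19 mm behind it (bot.grip_point_offset is the distance from the TCP to the grasp point, in m); z points along the fingers, y is the line along which they close (so a half turn about z gives the same grasp; the last joint's range is limited). The gripper opens to 85 mm and grips with 20 to 120 N. Pads are 22 mm wide; open, the fingers measure 114 mm over their backs; the gripper's body (76 mm by 85 mm) begins 54 mm behind the grasp point. The pads swing forward as they close: fully open they stand 13 mm farther back than shut.
Start: joints at [1.116, 0.241, 0.005, 1.335, 0, 1.571], TCP at [0.22, 0.449, 0.231] pointing down, gripper open.
Joint ranges: [-2.72, 2.72], [-1.05, 1.87], [-1.09, 1.28], [-1.99, 2.15], [-1.42, 1.44], [-3.14, 3.14]. Speed limits (rad/s): [2.79, 2.79, 3.14, 3.14, 3.14, 3.14].

### API

Orientations are given as a unit quaternion [x, y, z, w].
In Python, from workcell import bot gives the robot as it stands.
- The arm moves only by the tool step_arm, never from a script. Its argument "targets" is text: rows parted by semicolons, each of 7 numbers parted by spaces: the opening, from -1 (shut) to 1 (fully open), so that 0 is half open, then the shift along the world's x, y, z normalised to -1 to 1, where 1 is 0.5 m, then the turn, a rotation vector about the world's x, y, z normalised to -1 to 1, where 1 is pi/4 rad. In form: gripper x y z wx wy wz; .... A call has 1 to 10 rows; each row is the pose to reach, as a shift and turn from the pose commanded when the call began; what a row does not reach only later rows make up. A row lasts 1/12 s, in which the tool goes at most 41.7 mm and 7.16 degrees, less where a joint would pass 70% of its speed; a pose out of reach is approached as far as the arm can. A call with a number of a shift or a turn outside -1 to 1 is refused whole. A call with a gripper value outside its range is refused whole. The fingers move at their own pace and stop on an object; the grip force is fixed at half the most. Time passes only in rows, so rows that repeat a pose let the fingers close. It gives the time, the measured TCP pose, the force, the opening and the grip force at its end, in the units of the state.
- bot.get_obs(): the state, without advancing time (a new reading comes with each control period).
- bot.camera(name): name is "side" or "top" or "wrist"; returns the picture (420x560x3 uint8, red, green, blue); there is no depth.
- bot.camera_info(name): a dict with "vertical_fov" (degrees; the focal length in pixels is half the picture's height over the tangent of half this angle, whatever the lens; pixels are square), "cx", "cy" (the principal point, pixels), "D" ([k1, k2, p1, p2, k3] as OpenCV has them; the pictures are not rectified), "pose" (4x4, takes a point from camera to world coordinates). Camera axes: x right, y up, looking along -z (the intrinsics and any distortion apply to the point x, -y, -z); pixel columns grow to the right and rows downward; lengths in m; the calibration is good to about 2 mm. A picture is of the moment at which its call begins: read the wrist's pose just before it. camera_info takes no time and is no camera call; for the wrist camera it gives the pose at the moment of the call.
- bot.job_done(): hands the job in; it is judged then, once.
The state is a dict: "clock": time; "joint_pos": joint angles; "joint_vel": joint speeds; "tau": joint torques, N m; "eef_pos": TCP position; "tool_rot": TCP orientation; "ft_force": force on the tool from outside, world axes, zero at the start; "ft_torque": the same for the moment, N m; "grip_width": finger opening in m; "grasp_force": force on a finger pad.
Only numpy, scipy, OpenCV 4.12 (cv2) and the standard library are available. Lean on these libraries where they do the work, as an engineer would, in place of code of your own. Each camera call takes 0.05 s, during which the arm holds its last target. There are 200 camera calls.

## Working session

There is one attempt and no reset: what is moved stays moved. The work goes in short steps, Python scripts to look and compute and a tool call to move; the robot and the scene stay as the last step left them, time stands still between calls to the robot, and variables do not carry over. Pictures are saved under pics/ and viewed, at most 12 in all, crops included, and the job is handed in when it is done.

Besides the shell and the picture viewer there is one more tool, called after ">>>" in YAML: its name, and indented under it one key for each argument. step_arm: Moves the arm, as the interface text tells. Scaled input: -1 to 1 covers 0.5 m each way for a shift and pi/4 rad each way for a turn. Its arguments: {"type":"object","properties":{"targets":{"type":"string"}},"required":["targets"]}

```bash
mkdir -p pics; ls; python3 - <<'E'
from workcell import bot
import cv2
for n in ("top","side"):
    im=bot.camera(n); cv2.imwrite(f"pics/{n}0.png",im[:,:,::-1])
    i=bot.camera_info(n); print(n,i)
o=bot.get_obs(); print(o)
print(bot.grip_point_offset)
E
```

```text
pics
top {'vertical_fov': 53.87331467781651, 'cx': 272.46355155655647, 'cy': 212.90965758471063, 'D': array([-0.03402406,  0.        ,  0.        ,  0.        ,  0.        ]), 'pose': array([[-0.01418472,  0.98578354, -0.16742047,  0.34603663],
       [-0.9995841 , -0.0181845 , -0.02238174,  0.0189571 ],
       [-0.02510801,  0.16703337,  0.98563149,  1.26600957],
       [ 0.        ,  0.        ,  0.        ,  1.        ]])}
side {'vertical_fov': 53.78314787964708, 'cx': 275.08498909356024, 'cy': 210.14630512003652, 'D': array([-0.02170046,  0.        ,  0.        ,  0.        ,  0.        ]), 'pose': array([[-0.99387664,  0.07364695, -0.08237326,  0.43975014],
       [-0.11041579, -0.69024686,  0.71509973,  0.81484944],
       [-0.00419297,  0.71981622,  0.69415202,  0.89678936],
       [ 0.        ,  0.        ,  0.        ,  1.        ]])}
{'clock': 0.1, 'joint_pos': array([ 1.11596598e+00,  2.41336241e-01,  3.84757136e-03,  1.33523761e+00,
       -3.66981373e-06,  1.57078718e+00]), 'joint_vel': array([ 5.77753920e-05, -6.14703516e-04,  3.47442499e-03, -1.54377455e-03,
       -2.56966461e-04,  2.87604377e-04]), 'tau': array([ 4.61140662e-04, -3.73138475e+01,  2.53009737e+01,  1.08486868e-02,
        7.22930878e-06,  4.23764575e-06]), 'eef_pos': array([0.21939829, 0.4486404 , 0.23049836]), 'tool_rot': array([ 2.25455441e-01,  9.74253002e-01, -9.40541612e-04, -2.15779835e-04]), 'ft_force': array([-0.23447584,  0.00859489,  0.83906111]), 'ft_torque': array([ 0.03443279,  0.01307613, -0.00970793]), 'grasp_force': 0.0, 'grip_width': 0.08506770701079067}
0.0187
```

View pics/top0.png

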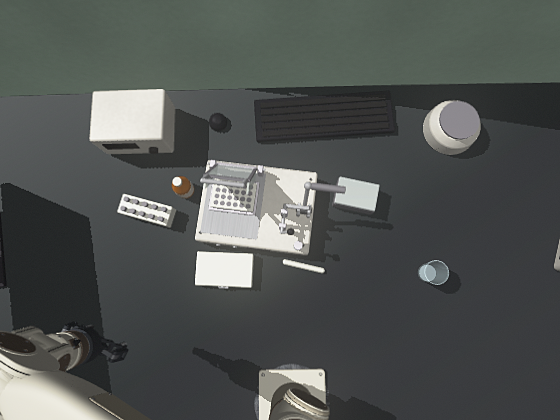

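View pics/side0.png

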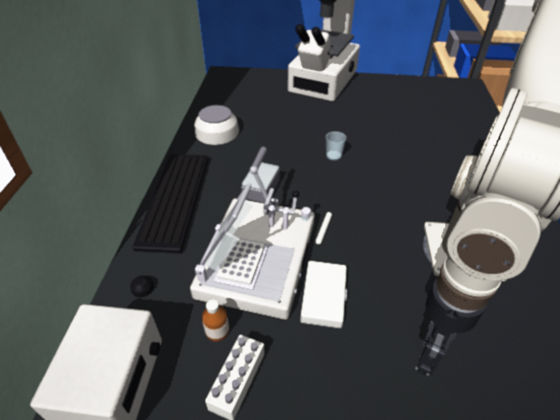

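The top view shows the press with deck corners near (208,161), (317,172), (309,255) and (195,243). The cover is open, the lever grip is near (325,187) and the catch ball is near (290,231). In the side view the press is near (255,255). I'll enlarge both to get accurate corners.

```bash
python3 - <<'E'
import cv2
a=cv2.imread("pics/top0.png")[150:270,185:345]; cv2.imwrite("pics/top0c.png",cv2.resize(a,None,fx=5,fy=5,interpolation=cv2.INTER_CUBIC))
a=cv2.imread("pics/side0.png")[140:320,185:345]; cv2.imwrite("pics/side0c.png",cv2.resize(a,None,fx=3.33333,fy=3.33333,interpolation=cv2.INTER_CUBIC))
E
```

```text
(no output)
```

View pics/top0c.png

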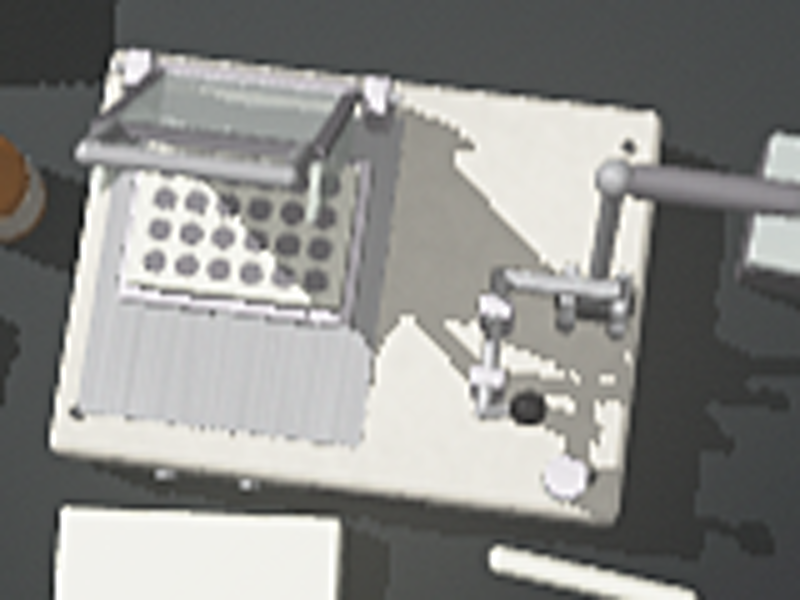

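View pics/side0c.png

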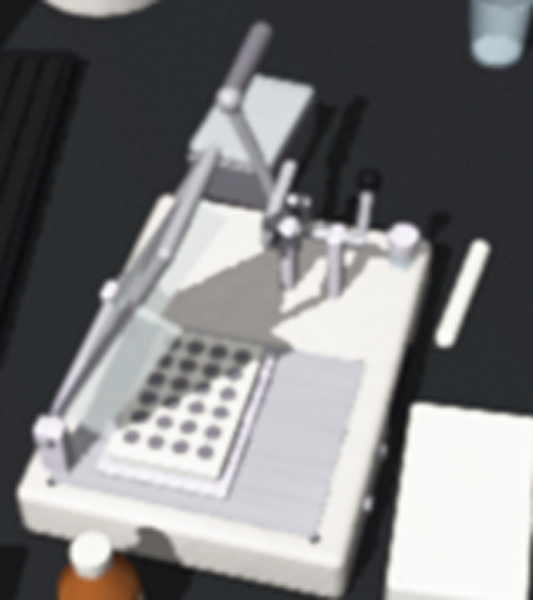

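```bash
cat > h.py <<'E'
import numpy as np, cv2
from workcell import bot
F=np.diag([1,-1,-1.])
def proj(n,P,info=None):
    i=info or bot.camera_info(n); f=210/np.tan(np.radians(i["vertical_fov"])/2)
    T=i["pose"]; R=F@T[:3,:3].T; t=-R@T[:3,3]
    K=np.array([[f,0,i["cx"]],[0,f,i["cy"]],[0,0,1]])
    return cv2.projectPoints(np.array(P,float).reshape(-1,3),cv2.Rodrigues(R)[0],t,K,i["D"])[0].reshape(-1,2)
def rz(a): c,s=np.cos(a),np.sin(a); return np.array([[c,-s,0],[s,c,0],[0,0,1]])
def w(p,pose): return np.atleast_2d(np.array(p,float))/1000@rz(pose[2]).T+[pose[0],pose[1],0]
def bar(q,dy=0): return [100-205*np.cos(q),70+dy,105+205*np.sin(q)]
def ball(c): return [-78,-85+50*np.sin(c-.6),125+50*np.cos(c-.6)]
def grip(v,dy=0): return [130*np.sin(.35-v),-193+dy,80+130*np.cos(.35-v)]
E
cat > fit.py <<'E'
from h import *
from scipy.optimize import least_squares
t=np.array([[115,50],[660,110],[53,445],[614,515],[528,407],[614,178],[90,153],[298,170]]);t=(t+.5)/5-.5+[185,150]
s=np.array([[369,180],[229,98],[212,155],[165,255],[20,492],[430,242],[338,580]]);s=(s+.5)/3.33333-.5+[185,140]
def res(x):
    q=x[3]; k=grip(0,53)
    a=proj("top",w([[125,170,60],[125,-170,60],[-125,170,60],[-125,-170,60],ball(0),k,bar(q,50),bar(q,-50)],x))-t
    b=proj("side",w([ball(0),k,bar(q,-50),bar(q,50),[125,170,60],[-125,-170,60],[-125,170,60]],x))-s
    return np.r_[a,b].ravel()
r=least_squares(res,[.55,0,-.1,1.2],loss="soft_l1",x_scale=.1)
print(r.x); print(res(r.x).reshape(-1,2).round(1))
x=r.x
for n,p in dict(hinge=[100,70,105],bar=bar(x[3]),bar0=bar(0),ball0=ball(0),ball1=ball(1.3),grip0=grip(0),grip1=grip(1.25)).items(): print(n,w(p,x).round(4))
E
python3 fit.py
```

```text
[ 0.5749746   0.09481019 -0.14564507  1.08533562]
[[-1.1 -1.3]
 [ 1.1  0.1]
 [-2.   0.8]
 [ 0.6  1.8]
 [ 1.1  0.5]
 [ 0.   0.1]
 [-0.6  0.1]
 [-2.   1.7]
 [-0.5 -0. ]
 [-0.4  0.7]
 [-0.4 -0.2]
 [-0.6 -0.1]
 [-3.6 -0.3]
 [ 0.2 -1.2]
 [ 0.4 -4.4]]
hinge [[0.6841 0.1496 0.105 ]]
bar [[0.5894 0.1634 0.2863]]
bar0 [[0.4812 0.1793 0.105 ]]
ball0 [[ 0.4814 -0.0059  0.1663]]
ball1 [[0.4901 0.0539 0.1632]]
grip0 [[ 0.5911 -0.1026  0.2021]]
grip1 [[ 0.4462 -0.0814  0.1608]]
```

>>> step_arm:
  targets: "-1 0.1 -0.1 0.2 0 0 -0.5; -1 0.5 -0.7 0.34 0 0 -1; -1 0.5 -0.7 0.34 0 0 -1; -1 0.5 -0.7 0.34 0 0 -1; -1 0.5 -0.7 0.34 0 0 -1; -1 0.5 -0.7 0.34 0 0 -1; -1 0.5 -0.7 0.34 0 0 -1; -1 0.5 -0.7 0.34 0 0 -1; -1 0.5 -0.7 0.34 0 0 -1; -1 0.5 -0.7 0.34 0 0 -1"

```text
clock: 0.93
eef_pos: [0.441, 0.1389, 0.3848]
tool_rot: [0.581, 0.814, -0.0, -0.0]
ft_force: [-0.0, 0.7, -0.0]
grip_width: -0.0001
grasp_force: 0.0
```

>>> step_arm:
  targets: "-1 0 0 0 0 0 -0.604; -1 0 0 0 0 0 -0.604; -1 0 0 0 0 0 -0.604; -1 0 0 0 0 0 -0.604; -1 0 0 0 0 0 -0.604; -1 0 0 0 0 0 -0.604; -1 0 0 0 0 0 -0.604"

```text
clock: 1.52
eef_pos: [0.4404, 0.1408, 0.3841]
tool_rot: [0.755, 0.655, -0.0, -0.0]
ft_force: [0.1, 0.0, -0.0]
grip_width: 0.0005
grasp_force: 0.0
```

```bash
python3 - <<'E'
from h import *
import pickle
i=bot.camera_info("wrist"); im=bot.camera("wrist"); cv2.imwrite("pics/w1.png",im[:,:,::-1]); pickle.dump(i,open("w1.pkl","wb"))
print(i, bot.get_obs()["eef_pos"],bot.get_obs()["tool_rot"],bot.get_obs()["joint_pos"])
x=[ 0.575,0.0948,-0.1456]
print(proj("wrist",w([bar(1.085,-50),bar(1.085,50),ball(0),grip(0),[-125,170,60],[-125,-170,60]],x),i))
E
```

```text
{'vertical_fov': 61.68989497463234, 'cx': 279.0656862093383, 'cy': 205.0846636897968, 'D': array([-0.07554688,  0.        ,  0.        ,  0.        ,  0.        ]), 'pose': array([[ 9.90100801e-01,  1.34542110e-01,  3.99853110e-02,
         4.52233977e-01],
       [-1.40358029e-01,  9.48732726e-01,  2.83206353e-01,
         2.13508286e-01],
       [ 1.67807260e-04, -2.86015096e-01,  9.58225097e-01,
         5.26632844e-01],
       [ 0.00000000e+00,  0.00000000e+00,  0.00000000e+00,
         1.00000000e+00]])} [0.44040182 0.14086983 0.38415235] [ 7.55426866e-01  6.55232946e-01 -1.77782216e-04 -6.83988776e-05] [ 3.09591321e-01  1.54318740e-01  2.90116704e-01  1.70697499e+00
 -1.43297040e-05  2.02220206e+00]
[[472.20982485 216.2172558 ]
 [493.47523569  73.75841687]
 [330.3353255  292.10734129]
 [435.57529702 367.28808178]
 [290.3582705   42.49096774]
 [287.29556449 288.54351394]]
```

View pics/w1.png

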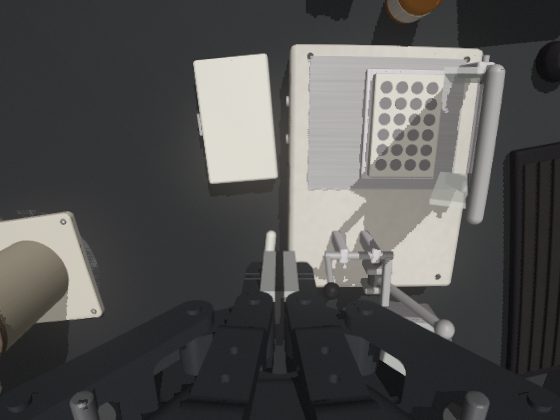

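The wrist view shows the ball at (332,291), the knuckle at (445,328), the bar from (496,70) to (475,218), and deck corners near (291,46), (288,287), (482,50) and (452,287). The tool is aligned with the press. I'll refit with these points.

```bash
cat > fit2.py <<'E'
exec(open("fit.py").read().split("r=least")[0])
import pickle
I=pickle.load(open("w1.pkl","rb"))
wp=np.array([[332,291],[445,328],[496,70],[475,218],[290,45],[287,288],[482,47],[452,288]])
def res2(x):
    q=x[3]
    c=proj("wrist",w([ball(0),grip(0,53),bar(q,50),bar(q,-50),[-125,170,60],[-125,-170,60],[125,170,60],[125,-170,60]],x),I)-wp
    return np.r_[res(x),c.ravel()]
r=least_squares(res2,[.575,.095,-.1456,1.085],loss="soft_l1",x_scale=.1)
print(r.x); print(res2(r.x).reshape(-1,2)[8:].round(1).tolist())
x=r.x
for n,p in dict(hinge=[100,70,105],bar=bar(x[3]),bar0=bar(0),ball0=ball(0),ball1=ball(1.3),grip0=grip(0),grip1=grip(1.25)).items(): print(n,w(p,x).round(4))
np.save("pose.npy",x)
E
python3 fit2.py
```

```text
[ 0.57511016  0.09534577 -0.13952484  1.09427077]
[[-0.8, -0.0], [-0.8, 0.8], [-1.1, -0.5], [-1.1, -0.3], [-3.4, 0.2], [-0.1, -1.3], [0.8, -4.4], [-1.0, 1.0], [-1.1, 0.4], [-0.3, 2.8], [0.0, -2.2], [-0.5, -2.3], [1.0, 0.7], [3.8, 0.1], [-0.4, -1.1]]
hinge [[0.6839 0.1508 0.105 ]]
bar [[0.5908 0.1638 0.2872]]
bar0 [[0.4809 0.1793 0.105 ]]
ball0 [[ 0.4821 -0.0059  0.1663]]
ball1 [[0.4905 0.0539 0.1632]]
grip0 [[ 0.5924 -0.102   0.2021]]
grip1 [[ 0.4474 -0.0816  0.1608]]
```

>>> step_arm:
  targets: "-1 0.36 0.038 -0.05 0 0 0; -1 0.36 0.038 -0.05 0 0 0; -1 0.36 0.038 -0.05 0 0 0; -1 0.36 0.038 -0.05 0 0 0; -1 0.36 0.038 -0.05 0 0 0; -1 0.36 0.038 -0.05 0 0 0; -1 0.36 0.038 -0.14 0 0 0; -1 0.36 0.038 -0.22 0 0 0; -1 0.36 0.038 -0.22 0 0 0"

```text
clock: 2.32
eef_pos: [0.6104, 0.1575, 0.2603]
tool_rot: [0.756, 0.655, -0.014, -0.007]
ft_force: [-2.5, -0.5, -5.3]
grip_width: -0.0005
grasp_force: 0.0
```

>>> step_arm:
  targets: "-1 0 0 0 0 0 0; -1 0 0 0 0 0 0"

```text
clock: 2.48
eef_pos: [0.6217, 0.1603, 0.2782]
tool_rot: [0.756, 0.655, 0.002, 0.001]
ft_force: [-0.3, -0.2, 1.9]
grip_width: -0.0001
grasp_force: 0.0
```

```bash
python3 - <<'E'
from h import *
o=bot.get_obs(); print({k:np.round(v,3) for k,v in o.items()})
im=bot.camera("side"); a=im[100:280,150:350]; cv2.imwrite("pics/s1.png",cv2.resize(a,None,fx=3.3,fy=3.3,interpolation=cv2.INTER_CUBIC)[:,:,::-1])
E
```

```text
{'clock': np.float64(2.483), 'joint_pos': array([0.252, 0.528, 0.549, 1.587, 0.   , 1.966]), 'joint_vel': array([-0.002, -0.026,  0.095, -0.005, -0.002,  0.003]), 'tau': array([-9.0000e-03, -4.7010e+01,  2.2658e+01,  6.2000e-02, -0.0000e+00,
       -3.0000e-03]), 'eef_pos': array([0.622, 0.16 , 0.278]), 'tool_rot': array([0.756, 0.655, 0.002, 0.001]), 'ft_force': array([-0.263, -0.227,  1.929]), 'ft_torque': array([-0.03 , -0.016,  0.001]), 'grasp_force': np.float64(0.0), 'grip_width': np.float64(-0.0)}
```

View pics/s1.png

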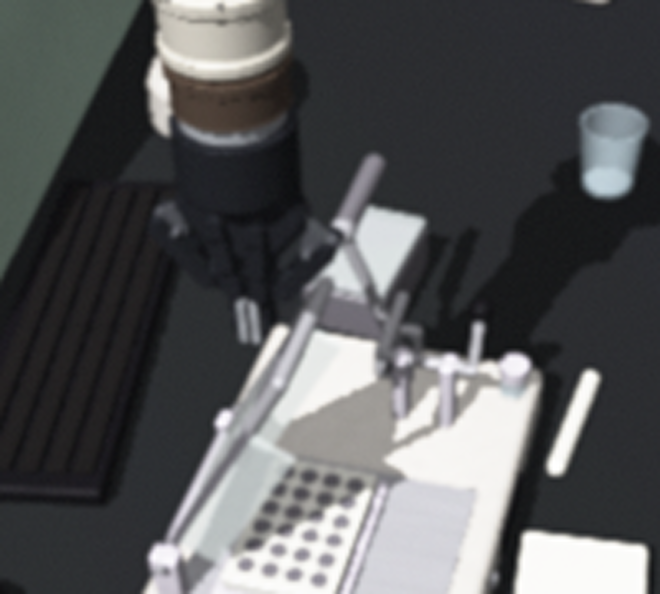

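The fingertips are behind the bar near mid-length at crop (248,320), clear of the panel and lever. Now I'll push the cover forward slowly.

>>> step_arm:
  targets: "-1 -0.01 0.001 0 0 0 0; -1 -0.018 0.0025 0 0 0 0; -1 -0.026 0.0036 -0.003 0 0 0; -1 -0.034 0.0047 -0.006 0 0 0; -1 -0.042 0.006 -0.009 0 0 0; -1 -0.05 0.007 -0.012 0 0 0; -1 -0.058 0.008 -0.016 0 0 0; -1 -0.066 0.009 -0.02 0 0 0; -1 -0.073 0.01 -0.024 0 0 0; -1 -0.08 0.011 -0.028 0 0 0"

```text
clock: 3.37
eef_pos: [0.5802, 0.1651, 0.2597]
tool_rot: [0.756, 0.654, -0.0, 0.0]
ft_force: [3.7, -0.4, -1.4]
grip_width: -0.0002
grasp_force: 1.4
```

>>> step_arm:
  targets: "-1 -0.008 0.001 -0.006 0 0 0; -1 -0.016 0.002 -0.012 0 0 0; -1 -0.024 0.0035 -0.018 0 0 0; -1 -0.032 0.0045 -0.024 0 0 0; -1 -0.04 0.0055 -0.031 0 0 0; -1 -0.047 0.0065 -0.038 0 0 0; -1 -0.054 0.0075 -0.046 0 0 0; -1 -0.061 0.0085 -0.054 0 0 0; -1 -0.068 0.0095 -0.062 0 0 0; -1 -0.074 0.0105 -0.07 0 0 0"

```text
clock: 4.2
eef_pos: [0.5428, 0.1706, 0.2251]
tool_rot: [0.756, 0.655, -0.0, -0.0]
ft_force: [1.0, -0.4, 0.7]
grip_width: 0.0001
grasp_force: 0.6
```

>>> step_arm:
  targets: "-1 0.01 -0.0014 0.01 0 0 0; -1 0.01 -0.0014 0.05 0 0 0; -1 0.01 -0.0014 0.09 0 0 0; -1 -0.02 0.003 0.09 0 0 0; -1 -0.05 0.007 0.09 0 0 0; -1 -0.05 0.007 0.09 0 0 0; -1 -0.05 0.007 0.09 0 0 0"

```text
clock: 4.78
eef_pos: [0.5184, 0.1742, 0.2707]
tool_rot: [0.756, 0.655, 0.0, 0.0]
ft_force: [1.3, -0.6, 0.3]
grip_width: -0.0
grasp_force: 0.0
```

```bash
python3 - <<'E'
from h import *
i=bot.camera_info("wrist"); im=bot.camera("wrist"); cv2.imwrite("pics/w2.png",im[:,:,::-1])
x=np.load("pose.npy")
for q in (.5,.6,.65,.7,.75,.8): print(q,proj("wrist",w([bar(q,-50),bar(q,50)],x),i).round().tolist(),w(bar(q),x))
E
```

```text
0.5 [[258.0, 292.0], [255.0, 142.0]] [[0.50571731 0.17577804 0.20328224]]
0.6 [[273.0, 306.0], [272.0, 146.0]] [[0.51632385 0.17428849 0.22075171]]
0.65 [[283.0, 314.0], [283.0, 148.0]] [[0.5222622  0.17345452 0.22906321]]
0.7 [[294.0, 322.0], [296.0, 150.0]] [[0.52860449 0.17256383 0.23706463]]
0.75 [[307.0, 330.0], [311.0, 152.0]] [[0.53533487 0.17161863 0.24473595]]
0.8 [[321.0, 338.0], [328.0, 154.0]] [[0.54243653 0.17062129 0.252058  ]]
```

View pics/w2.png

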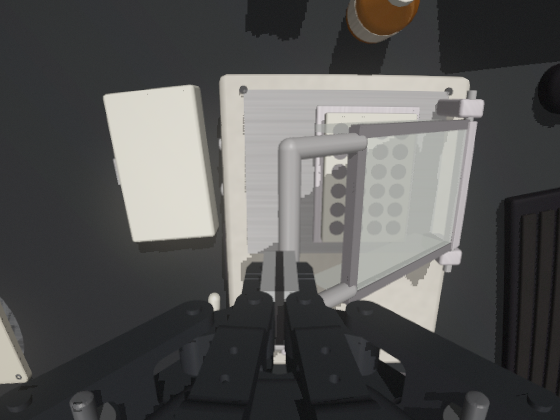

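The bar is at u≈290, so q≈0.68, and the shut fingers are just above and ahead of it. Now I'll press it down along the arc.

>>> step_arm:
  targets: "-1 0 0 -0.016 0 0 0; -1 0 0 -0.032 0 0 0; -1 0 0 -0.046 0 0 0; -1 0 0 -0.06 0 0 0; -1 -0.004 0.0005 -0.073 0 0 0; -1 -0.01 0.0014 -0.086 0 0 0; -1 -0.016 0.002 -0.1 0 0 0; -1 -0.024 0.003 -0.114 0 0 0; -1 -0.03 0.004 -0.127 0 0 0; -1 -0.036 0.005 -0.14 0 0 0"

```text
clock: 5.67
eef_pos: [0.5001, 0.1766, 0.1996]
tool_rot: [0.756, 0.655, -0.0, 0.0]
ft_force: [-1.4, 0.6, 3.1]
grip_width: -0.0001
grasp_force: 1.4
```

>>> step_arm:
  targets: "-1 -0.004 0.0005 -0.012 0 0 0; -1 -0.008 0.001 -0.024 0 0 0; -1 -0.012 0.0015 -0.036 0 0 0; -1 -0.016 0.002 -0.048 0 0 0; -1 -0.02 0.0027 -0.06 0 0 0; -1 -0.023 0.0032 -0.072 0 0 0; -1 -0.026 0.0036 -0.084 0 0 0; -1 -0.029 0.004 -0.096 0 0 0; -1 -0.032 0.0045 -0.108 0 0 0; -1 -0.034 0.0047 -0.12 0 0 0"

```text
clock: 6.5
eef_pos: [0.4836, 0.1789, 0.1397]
tool_rot: [0.756, 0.654, 0.0, 0.0]
ft_force: [0.7, -0.1, 1.7]
grip_width: -0.0001
grasp_force: 0.7
```

>>> step_arm:
  targets: "-1 0 0 -0.007 0 0 0; -1 -0.001 0 -0.014 0 0 0; -1 -0.002 0 -0.021 0 0 0; -1 -0.002 0 -0.028 0 0 0; -1 -0.003 0 -0.034 0 0 0; -1 -0.003 0 -0.04 0 0 0; -1 -0.003 0 -0.045 0 0 0; -1 -0.003 0 -0.049 0 0 0; -1 -0.003 0 -0.052 0 0 0; -1 -0.003 0 -0.054 0 0 0"

```text
clock: 7.33
eef_pos: [0.482, 0.1789, 0.1131]
tool_rot: [0.756, 0.654, -0.0, -0.0]
ft_force: [-0.3, -0.0, 1.7]
grip_width: 0.0002
grasp_force: 0.6
```

>>> step_arm:
  targets: "-1 0 0 -0.002 0 0 0; -1 0 0 -0.004 0 0 0; -1 0 0 -0.004 0 0 0"

```text
clock: 7.58
eef_pos: [0.4821, 0.1788, 0.1112]
tool_rot: [0.756, 0.654, -0.0, 0.0]
ft_force: [0.4, 0.1, -0.1]
grip_width: -0.0002
grasp_force: 0.0
```

>>> step_arm:
  targets: "-1 0 0 -0.002 0 0 0; -1 0 0 -0.004 0 0 0; -1 0 0 -0.004 0 0 0"

```text
clock: 7.83
eef_pos: [0.4823, 0.1789, 0.1108]
tool_rot: [0.756, 0.654, 0.001, 0.0]
ft_force: [-4.3, -1.5, 9.3]
grip_width: 0.0001
grasp_force: 4.6
```

>>> step_arm:
  targets: "-1 0 0 -0.002 0 0 0; -1 0 0 -0.003 0 0 0; -1 0 0 -0.003 0 0 0"

```text
clock: 8.08
eef_pos: [0.4824, 0.1789, 0.1106]
tool_rot: [0.756, 0.654, 0.001, 0.001]
ft_force: [-7.1, -1.7, 17.9]
grip_width: 0.0001
grasp_force: 8.6
```

The cover is on its stop: contact at 0.1107, with force rising to 18 N. Next is the catch ball.

>>> step_arm:
  targets: "-1 0 0 0.06 0 0 0; -1 0 0 0.14 0 0 0; -1 0 0 0.22 0 0 0; -1 0 0 0.29 0 0 0; -1 -0.003 -0.08 0.29 0 0 0; -1 -0.005 -0.16 0.29 0 0 0; -1 -0.007 -0.24 0.29 0 0 0; -1 -0.008 -0.32 0.29 0 0 0; -1 -0.009 -0.4 0.29 0 0 0; -1 -0.01 -0.442 0.29 0 0 0"

```text
clock: 8.92
eef_pos: [0.4767, -0.0458, 0.253]
tool_rot: [0.757, 0.653, -0.0, 0.001]
ft_force: [0.7, 0.2, -0.2]
grip_width: 0.0
grasp_force: 0.0
```

>>> step_arm:
  targets: "-1 0 0 0 0 0 0; -1 0 0 -0.05 0 0 0; -1 0 0 -0.1 0 0 0; -1 0 0 -0.15 0 0 0; -1 0 0 -0.19 0 0 0; -1 0 0 -0.19 0 0 0; -1 0 0 -0.19 0 0 0"

```text
clock: 9.5
eef_pos: [0.4763, -0.0415, 0.1571]
tool_rot: [0.756, 0.655, -0.001, -0.001]
ft_force: [0.5, 1.1, 0.4]
grip_width: 0.0002
grasp_force: 0.0
```

```bash
python3 - <<'E'
from h import *
im=bot.camera("side"); a=im[130:310,170:370]; cv2.imwrite("pics/s2.png",cv2.resize(a,None,fx=3.3,fy=3.3,interpolation=cv2.INTER_CUBIC)[:,:,::-1])
E
```

```text
(no output)
```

View pics/s2.png

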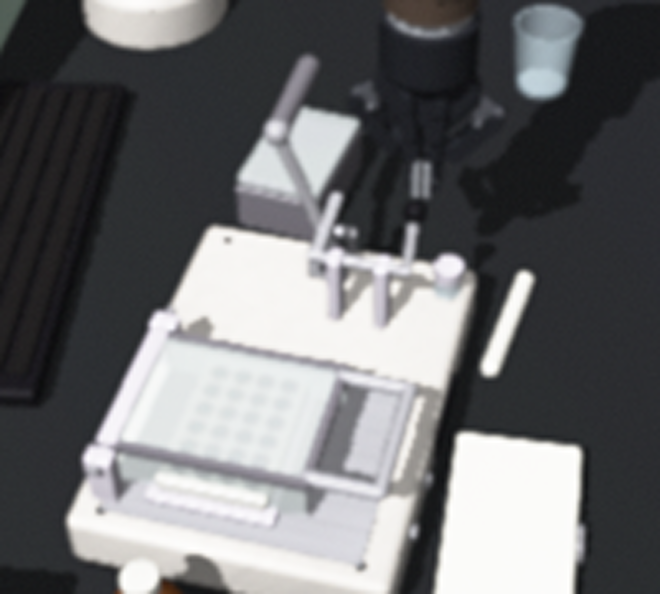

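The cover lies level and closed. The shut fingers are just beyond the ball at crop (415,208) and aligned with it. Pushing it left.

>>> step_arm:
  targets: "-1 0.001 0.008 0 0 0 0; -1 0.002 0.016 0 0 0 0; -1 0.0033 0.024 0 0 0 0; -1 0.0045 0.032 0 0 0 0; -1 0.0056 0.04 0 0 0 0; -1 0.0067 0.048 0 0 0 0; -1 0.008 0.056 0 0 0 0; -1 0.009 0.064 0 0 0 0; -1 0.01 0.072 0 0 0 0; -1 0.011 0.08 0 0 0 0"

```text
clock: 10.38
eef_pos: [0.4827, -0.0019, 0.158]
tool_rot: [0.756, 0.654, 0.0, 0.0]
ft_force: [-1.0, -3.9, 2.8]
grip_width: 0.0001
grasp_force: 1.4
```

>>> step_arm:
  targets: "-1 0.001 0.007 0 0 0 0; -1 0.002 0.014 0 0 0 0; -1 0.003 0.021 0 0 0 0; -1 0.004 0.028 0 0 0 0; -1 0.005 0.035 0 0 0 0; -1 0.006 0.042 0 0 0 0; -1 0.007 0.049 0 0 0 0; -1 0.0078 0.056 0 0 0 0; -1 0.0085 0.061 0 0 0 0; -1 0.0085 0.061 0 0 0 0"

```text
clock: 11.22
eef_pos: [0.4866, 0.0288, 0.1575]
tool_rot: [0.756, 0.655, -0.0, -0.0]
ft_force: [-0.1, -1.1, -1.0]
grip_width: -0.0001
grasp_force: 1.0
```

Final approach to the catch stop, watching the force.

>>> step_arm:
  targets: "-1 0.0005 0.004 0 0 0 0; -1 0.001 0.008 0 0 0 0; -1 0.001 0.008 0 0 0 0"

```text
clock: 11.47
eef_pos: [0.4871, 0.0323, 0.1576]
tool_rot: [0.756, 0.654, -0.0, 0.0]
ft_force: [0.5, -3.2, -3.0]
grip_width: -0.0004
grasp_force: 1.8
```

>>> step_arm:
  targets: "-1 0.0003 0.002 0 0 0 0; -1 0.0005 0.004 0 0 0 0; -1 0.0005 0.004 0 0 0 0"

```text
clock: 11.72
eef_pos: [0.4872, 0.0328, 0.1576]
tool_rot: [0.756, 0.654, -0.002, 0.001]
ft_force: [-1.4, -8.0, -2.6]
grip_width: -0.0001
grasp_force: 4.0
```

>>> step_arm:
  targets: "-1 0.0002 0.002 0 0 0 0; -1 0.0003 0.003 0 0 0 0; -1 0.0003 0.003 0 0 0 0"

```text
clock: 11.97
eef_pos: [0.4871, 0.0329, 0.1576]
tool_rot: [0.757, 0.654, -0.003, 0.002]
ft_force: [-0.9, -11.1, -3.3]
grip_width: 0.0002
grasp_force: 5.8
```

The catch is at its stop (0.0329 measured against 0.0331 predicted). Retreat and hover over the lever grip, opening the gripper.

>>> step_arm:
  targets: "-1 -0.004 -0.03 0 0 0 0; -1 -0.005 -0.04 0.04 0 0 0; -1 -0.005 -0.04 0.12 0 0 0; -1 -0.005 -0.04 0.2 0 0 0; 0 0.03 -0.09 0.266 0 0 0; 1 0.08 -0.14 0.266 0 0 0; 1 0.13 -0.2 0.266 0 0 0; 1 0.18 -0.25 0.266 0 0 0; 1 0.21 -0.283 0.266 0 0 0; 1 0.21 -0.283 0.266 0 0 0"

```text
clock: 12.8
eef_pos: [0.5955, -0.108, 0.2899]
tool_rot: [0.757, 0.653, 0.001, 0.0]
ft_force: [-0.5, 0.4, -1.4]
grip_width: 0.0723
grasp_force: 0.0
```

>>> step_arm:
  targets: "1 0 0 0 0 0 0; 1 0 0 0 0 0 0; 1 0 0 0 0 0 0"

```text
clock: 13.05
eef_pos: [0.5923, -0.1043, 0.2914]
tool_rot: [0.756, 0.655, 0.001, -0.0]
ft_force: [0.2, 0.0, 0.5]
grip_width: 0.0851
grasp_force: 0.0
```

```bash
python3 - <<'E'
from h import *
i=bot.camera_info("wrist"); im=bot.camera("wrist"); cv2.imwrite("pics/w3.png",im[:,:,::-1])
x=np.load("pose.npy")
print(proj("wrist",w([ball(1.3),grip(0,53),grip(0),grip(0,-45),bar(0,50),bar(0,-50)],x),i).round().tolist(), w(grip(0,-5),x))
print(bot.get_obs()["eef_pos"])
E
```

```text
[[105.0, 5.0], [276.0, 130.0], [276.0, 208.0], [277.0, 267.0], [97.0, -184.0], [99.0, -66.0]] [[ 0.59171731 -0.1069295   0.20211845]]
[ 0.59227721 -0.10431265  0.29157169]
```

View pics/w3.png

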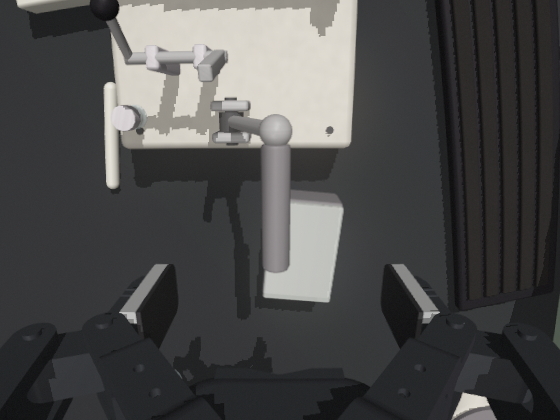

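Catch ball at (104,6) matches the off prediction (105,5). The grip is centred between the open fingers (knuckle at 276,130). I'll descend and close.

>>> step_arm:
  targets: "1 0 0 -0.04 0 0 0; 1 0 0 -0.09 0 0 0; 1 0 0 -0.14 0 0 0; 1 0 0 -0.18 0 0 0; 1 0 0 -0.21 0 0 0; 1 0 -0.003 -0.215 0 0 0; 1 0 -0.003 -0.215 0 0 0; 0 0 -0.003 -0.215 0 0 0; -0.4 0 -0.003 -0.215 0 0 0; -0.4 0 -0.003 -0.215 0 0 0"

```text
clock: 13.93
eef_pos: [0.5936, -0.1071, 0.1851]
tool_rot: [0.756, 0.655, 0.001, 0.001]
ft_force: [0.1, -0.6, -0.6]
grip_width: 0.0513
grasp_force: 0.0
```

>>> step_arm:
  targets: "-1 0 0 0 0 0 0; -1 0 0 0 0 0 0; -1 0 0 0 0 0 0; -1 0 0 0 0 0 0; -1 0 0 0 0 0 0"

```text
clock: 14.35
eef_pos: [0.5901, -0.1068, 0.1844]
tool_rot: [0.756, 0.654, -0.001, -0.002]
ft_force: [-8.3, 1.3, 8.2]
grip_width: 0.0184
grasp_force: 58.4
```

```bash
python3 - <<'E'
from h import *
x=np.load("pose.npy"); g0=w(grip(0),x)[0]
for v in np.arange(0,1.3,.05): print(round(v,2),((w(grip(v),x)[0]-g0)/.5).round(3))
E
```

```text
0.0 [0. 0. 0.]
0.05 [-0.012  0.002  0.004]
0.1 [-0.025  0.003  0.008]
0.15 [-0.037  0.005  0.011]
0.2 [-0.05   0.007  0.013]
0.25 [-0.063  0.009  0.014]
0.3 [-0.075  0.011  0.015]
0.35 [-0.088  0.012  0.016]
0.4 [-0.101  0.014  0.015]
0.45 [-0.114  0.016  0.014]
0.5 [-0.127  0.018  0.013]
0.55 [-0.139  0.02   0.011]
0.6 [-0.152  0.021  0.008]
0.65 [-0.164  0.023  0.004]
0.7 [-0.177  0.025  0.   ]
0.75 [-0.189  0.026 -0.005]
0.8 [-0.2    0.028 -0.01 ]
0.85 [-0.212  0.03  -0.016]
0.9 [-0.223  0.031 -0.023]
0.95 [-0.234  0.033 -0.03 ]
1.0 [-0.244  0.034 -0.037]
1.05 [-0.254  0.036 -0.045]
1.1 [-0.264  0.037 -0.054]
1.15 [-0.273  0.038 -0.063]
1.2 [-0.282  0.04  -0.073]
1.25 [-0.29   0.041 -0.083]
```

Lever gripped (58 N). I'll pull along its arc.

>>> step_arm:
  targets: "-1 -0.012 0.002 0.004 0 0 0; -1 -0.025 0.003 0.008 0 0 0; -1 -0.037 0.005 0.011 0 0 0; -1 -0.05 0.007 0.013 0 0 0; -1 -0.063 0.009 0.014 0 0 0; -1 -0.075 0.011 0.015 0 0 0; -1 -0.088 0.012 0.016 0 0 0"

```text
clock: 14.93
eef_pos: [0.5541, -0.1016, 0.1947]
tool_rot: [0.756, 0.655, 0.005, 0.005]
ft_force: [8.3, 1.0, 2.7]
grip_width: 0.018
grasp_force: 58.4
```

>>> step_arm:
  targets: "-1 -0.013 0.002 -0.001 0 0 0; -1 -0.026 0.004 -0.002 0 0 0; -1 -0.039 0.006 -0.003 0 0 0; -1 -0.051 0.008 -0.005 0 0 0; -1 -0.064 0.009 -0.008 0 0 0; -1 -0.076 0.011 -0.012 0 0 0; -1 -0.089 0.013 -0.016 0 0 0; -1 -0.101 0.014 -0.021 0 0 0; -1 -0.112 0.016 -0.026 0 0 0"

```text
clock: 15.68
eef_pos: [0.4986, -0.0937, 0.1842]
tool_rot: [0.756, 0.655, 0.006, 0.006]
ft_force: [4.3, 1.0, 20.1]
grip_width: 0.0177
grasp_force: 65.6
```

>>> step_arm:
  targets: "-1 -0.012 0.002 0.002 0 0 0; -1 -0.023 0.003 -0.005 0 0 0; -1 -0.034 0.005 -0.014 0 0 0; -1 -0.044 0.006 -0.022 0 0 0; -1 -0.054 0.008 -0.03 0 0 0; -1 -0.064 0.009 -0.039 0 0 0; -1 -0.07 0.01 -0.045 0 0 0; -1 -0.07 0.01 -0.045 0 0 0"

```text
clock: 16.35
eef_pos: [0.4601, -0.0882, 0.1586]
tool_rot: [0.756, 0.655, 0.003, 0.003]
ft_force: [1.5, 0.1, 9.3]
grip_width: 0.0181
grasp_force: 68.0
```

```bash
cat > lv.py <<'E'
from h import *
x=np.load("pose.npy"); o=bot.get_obs()
q=o["tool_rot"]
from scipy.spatial.transform import Rotation as R
g=o["eef_pos"]-R.from_quat(q).as_matrix()[:,2]*bot.grip_point_offset
p=rz(x[2]).T@(g-[x[0],x[1],0])*1000
print("v",.35-np.arctan2(p[0],p[2]-80),"r",np.hypot(p[0],p[2]-80),p.round(1),o["ft_force"].round(1),o["joint_pos"].round(2))
E
python3 lv.py
```

```text
v 1.088281089230106 r 131.52953528949024 [ -88.5 -197.7  177.3] [1.5 0.1 9.3] [-0.19  0.22 -0.22  1.12  0.    1.52]
```

>>> step_arm:
  targets: "-1 -0.007 0.001 -0.006 0 0 0; -1 -0.014 0.002 -0.013 0 0 0; -1 -0.02 0.003 -0.02 0 0 0; -1 -0.025 0.0035 -0.027 0 0 0; -1 -0.028 0.004 -0.031 0 0 0; -1 -0.028 0.004 -0.031 0 0 0; -1 -0.028 0.004 -0.031 0 0 0"

```text
clock: 16.93
eef_pos: [0.4469, -0.0862, 0.1435]
tool_rot: [0.756, 0.655, 0.003, 0.003]
ft_force: [0.5, 0.7, 11.5]
grip_width: 0.0181
grasp_force: 70.4
```

```bash
python3 lv.py
```

```text
v 1.242080265885126 r 130.94051175905165 [-101.9 -197.7  162.2] [ 0.5  0.7 11.5] [-0.19  0.21 -0.28  1.08  0.    1.52]
```

>>> step_arm:
  targets: "-1 -0.0015 0 -0.002 0 0 0; -1 -0.0025 0.0004 -0.0035 0 0 0; -1 -0.0025 0.0004 -0.0035 0 0 0"

```text
clock: 17.18
eef_pos: [0.446, -0.0861, 0.1423]
tool_rot: [0.756, 0.655, 0.004, 0.004]
ft_force: [-0.9, 2.6, 14.4]
grip_width: 0.0181
grasp_force: 70.7
```

```bash
python3 lv.py
```

```text
v 1.253428458207416 r 130.90916676083765 [-102.8 -197.7  161. ] [-0.9  2.6 14.4] [-0.19  0.21 -0.28  1.07  0.    1.52]
```

>>> step_arm:
  targets: "-1 -0.0015 0 -0.002 0 0 0; -1 -0.0025 0.0004 -0.0035 0 0 0; -1 -0.0025 0.0004 -0.0035 0 0 0"

```text
clock: 17.43
eef_pos: [0.4451, -0.086, 0.1411]
tool_rot: [0.756, 0.655, 0.004, 0.004]
ft_force: [-2.4, 0.7, 16.9]
grip_width: 0.0183
grasp_force: 71.0
```

```bash
python3 lv.py
```

```text
v 1.2653193499233448 r 130.88324830809967 [-103.8 -197.7  159.8] [-2.4  0.7 16.9] [-0.19  0.2  -0.29  1.07  0.    1.52]
```

>>> step_arm:
  targets: "-1 -0.0025 0.0004 -0.003 0 0 0; -1 -0.004 0.0006 -0.005 0 0 0; -1 -0.004 0.0006 -0.005 0 0 0; -1 -0.004 0.0006 -0.005 0 0 0"

```text
clock: 17.77
eef_pos: [0.4441, -0.0859, 0.1393]
tool_rot: [0.756, 0.655, 0.005, 0.005]
ft_force: [1.0, 1.1, 19.9]
grip_width: 0.0178
grasp_force: 72.4
```

```bash
python3 lv.py; python3 - <<'E'
from h import *
x=np.load("pose.npy")
im=bot.camera("side"); a=im[120:300,190:390]; cv2.imwrite("pics/s3.png",cv2.resize(a,None,fx=3.3,fy=3.3,interpolation=cv2.INTER_CUBIC)[:,:,::-1])
for v in (1.15,1.2,1.25,1.3): print(v,((proj("side",w([grip(v,53)],x))-[190,120]+.5)*3.3).round(1))
E
```

```text
v 1.2809385776396494 r 130.63444625326832 [-104.8 -197.7  158. ] [ 1.   1.1 19.9] [-0.19  0.2  -0.29  1.06  0.    1.52]
1.15 [[372.2 222.4]]
1.2 [[377.3 227.7]]
1.25 [[382.  233.1]]
1.3 [[386.4 238.7]]
```

View pics/s3.png

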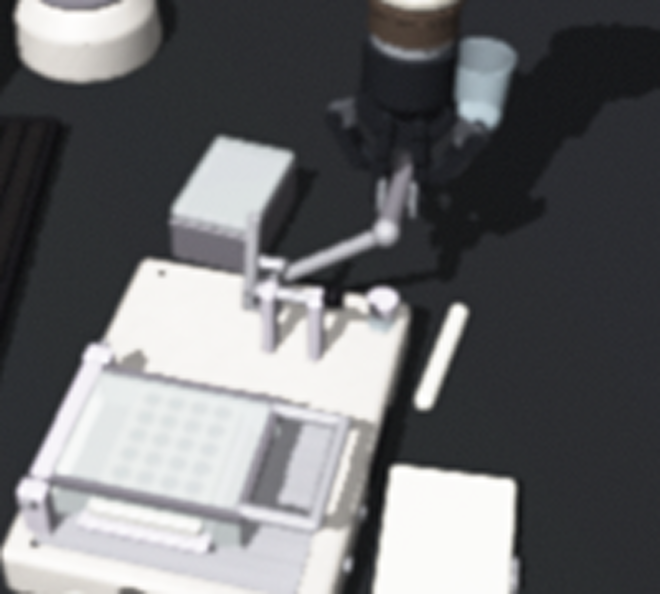

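The knuckle is at (386,232), matching v≈1.25. The catch finger is raised at (252,250), the cover is closed and the bystanders are in place. One more firm push will confirm the stop.

>>> step_arm:
  targets: "-1 -0.0025 0.0004 -0.003 0 0 0; -1 -0.004 0.0006 -0.005 0 0 0; -1 -0.004 0.0006 -0.005 0 0 0; -1 -0.004 0.0006 -0.005 0 0 0; -1 -0.004 0.0006 -0.005 0 0 0"

```text
clock: 18.23
eef_pos: [0.4439, -0.0859, 0.1388]
tool_rot: [0.756, 0.655, 0.006, 0.007]
ft_force: [1.1, 1.7, 30.6]
grip_width: 0.0178
grasp_force: 73.4
```

```bash
python3 lv.py; python3 - <<'E'
from h import *
x=np.load("pose.npy"); i=bot.camera_info("wrist")
im=bot.camera("wrist"); cv2.imwrite("pics/w4.png",im[:,:,::-1])
for v in (1.15,1.2,1.25,1.3): print(v,proj("wrist",w([grip(v,53),grip(v),ball(1.3)],x),i).round(1).tolist())
E
```

```text
v 1.2854701097704377 r 130.56363294590716 [-105.1 -197.7  157.5] [ 1.1  1.7 30.6] [-0.19  0.2  -0.3   1.05  0.    1.52]
1.15 [[311.8, 152.8], [308.3, 300.1], [364.8, -143.4]]
1.2 [[296.9, 150.8], [295.2, 293.4], [364.8, -143.4]]
1.25 [[283.7, 148.8], [283.7, 286.8], [364.8, -143.4]]
1.3 [[272.3, 147.0], [273.5, 280.3], [364.8, -143.4]]
```

View pics/w4.png

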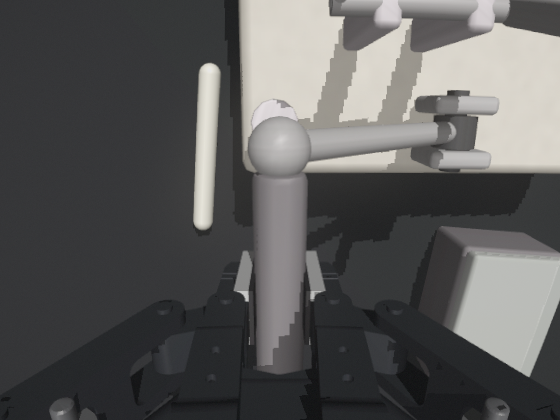

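The tool stalled and the force rose from 20 to 30 N, so the lever is on its stop (knuckle at (279,147), v≈1.25–1.28). I'll settle briefly and hand in.

>>> step_arm:
  targets: "-1 0 0 0.001 0 0 0; -1 0 0 0.001 0 0 0; -1 0 0 0.001 0 0 0; -1 0 0 0.001 0 0 0"

```text
clock: 18.62
eef_pos: [0.444, -0.0859, 0.139]
tool_rot: [0.756, 0.655, 0.006, 0.006]
ft_force: [0.6, 2.4, 26.9]
grip_width: 0.018
grasp_force: 73.2
```

```bash
python3 lv.py; python3 -c "
from workcell import bot
print(bot.job_done())"
```

```text
v 1.2840088359513224 r 130.60544053501943 [-105.  -197.7  157.7] [ 0.6  2.4 26.9] [-0.19  0.2  -0.3   1.05  0.    1.52]
the job is handed in; nothing more can be done
None
```

The job is handed in at 18.6 s, with no verdict returned: the cover is closed on its stop, the catch is fully off, and the gripper is holding the lever down at its stop with about 27 N on the wrist.

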